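# Close up the tub of wheel nuts

### The arm

A 6-joint arm with a two-finger parallel gripper is mounted at the origin on the work surface. World frame = base frame: x ahead of the robot, y to its left, z up, the work surface at z = 0. Lengths are in mm, angles in rad, forces in N, time in s.
With the tool pointing down it reaches from about 275 to 750 mm from the base axis. Payload 10.2 kg.
Tool frame: the origin (TCP) lies midway between the tips of the shut fingers; the grasp point (between the pads) lies 19 mm behind it (ctrl.tcp_to_grasp is the z of the grasp point in the tool frame, in mm); z points along the fingers, y is the direction in which the jaws open and shut (so a half turn about z gives the same grasp; the last joint's range is limited). The gripper opens to 85 mm and grips with 20 to 120 N. Pads are 22 mm wide; open, the fingers measure 114 mm over their backs; the gripper's body (76 mm by 85 mm) begins 54 mm behind the grasp point. The pads swing forward as they close: fully open they stand 13 mm farther back than shut.
Start: joints at [0.993, 0.313, 1.498, -0, 1.331, -0.223], TCP at [182.399, 492.302, 195.594] pointing down, gripper open.
Joint ranges: [-2.94, 2.94], [-0.97, 2.17], [0.19, 2.56], [-1.23, 4.37], [0.02, 3.11], [-2.88, 2.88]. Speed limits (rad/s): [2.39, 2.39, 3.01, 3.14, 3.14, 3.14].

### API

Orientations are given as a unit quaternion [w, x, y, z].
In Python, from rig import sensors, capture, order, ctrl gives the robot as it stands. The module is installed in compiled form; this text tells all that it offers.
- The arm moves only by the tool play_rows, never from a script. Its argument "deltas" is a list of rows, each a list of 7 numbers: the shift along the world's x, y, z in units of 40 mm (1.0 is 40 mm), then the turn, a rotation vector about the world's x, y, z in units of 6 degrees (1.0 is 6 degrees), then the opening, from -1 (shut) to 1 (fully open). A call has 1 to 8 rows; each row shifts and turns the commanded pose from where the row before left it; what a row does not reach is not made up. A row lasts 1/12 s, in which the tool goes at most 41.7 mm and 7.16 degrees, less where a joint would pass 70% of its speed; a pose out of reach is approached as far as the arm can. A call is refused whole if a number of a shift passes 1 or a number of a turn 1, either way. A call with a gripper value outside its range is refused whole. The fingers move at their own pace and stop on an object; "squeeze" is the grip in N (left out, the last holds). Time passes only in rows, so rows that do not move let the fingers close. It gives the time, the measured TCP pose, the force and the opening at its end, in the units of the state.
- sensors.sense(): the state, without advancing time (a new reading comes with each control period).
- capture(name): name is "side" or "top" or "wrist"; returns a dict with "pixels" (420x560x3 uint8, red, green, blue), "z_map" (420x560 float32, mm along the optical axis (not along the pixel's ray), 0 where there is no reading), "fx", "fy", "cx", "cy" (pixels), "eye" and "rotation" of the camera in the world; the wrist camera has in their place "tool_from_camera" (4x4, takes a point from camera to tool coordinates, whose origin is the TCP and whose axes are the flange's). Camera axes: x right, y down, z forward; pixel columns grow to the right and rows downward; lengths in mm; the calibration is good to about 2 mm. A picture is of the moment at which its call begins: read the wrist's pose just before it.
- order.finish_job(): hands the job in, once; it reports no verdict.
The state is a dict: "time_s": time; "joints": joint angles; "dq": joint speeds; "tau": joint torques, N m; "eef_pos": TCP position; "ee_rot": TCP orientation; "force": force on the tool from outside, world axes, zero at the start; "wrist_torque": the same for the moment, N m; "grip_width": opening from 0.0 (shut) to 1.0 (fully open).
Only numpy, scipy, OpenCV 4.12 (cv2) and the standard library are available. Lean on these libraries where they do the work, as an engineer would, in place of code of your own. Each camera call takes 0.05 s, during which the arm holds its last target. There are 200 camera calls.

### The job

The last bright steel wheel nut of the set still stands on the bench: put it in the clear tub that already holds the other four steel nuts. Then close that tub with the orange lid, seated fully home all round with the tub upright, and let go.

Things in the scene. Friction and masses are not known exactly. Their poses are not given: they have to be found in the camera images.
- nut_center (a point): loose bright steel hexagonal wheel nut standing upright on the bench, 40 mm tall, 21 mm across flats, 24 across corners, 80 g (a black nut of the same shape nearby is not wanted). The point is its centre, 20 mm above its foot; z is up along the nut; two of its six flats face its +x and -x, the others every 60 degrees.
- tub_rim (a point): loose open round clear tub with four steel nuts lying round its floor (up to 27 mm high, middle free over 45 mm), 0.4 to 0.6 kg; 90 mm tall, 120 mm outer, 112 mm inner diameter at the rim, floor 5 mm. An identical tub nearby is empty and not wanted. The point is the centre of the mouth at rim height; z is up.
- lid_knob (a point): loose orange lid, 0.1 to 0.16 kg, lying right way up: disc 128 mm across, 6 thick; on top a round black knob, 26 mm across, 40 tall; below a plug 12 mm deep, tapering from 100 to 88 mm across, that drops into the tub's mouth. The point is on the knob's axis 24 mm above the disc's top, 42 above the plug's foot; with the lid home it is 30 mm above the rim. z is up.
There are look-alikes about, which are no part of the job. Of the things that look like the part that bears lid_knob, take the one that is nearest to the robot's base at the start.

How it is judged:
By the outcome, as a careful person would: the job done as asked, in the order asked, and still so for the second after the job is handed in, with the robot touching nothing.
It also fails if it takes over 53 s, if anything falls off the work surface, if the arm or the gripper's body presses on something with over 40 N, if the wrist force passes 120 N, or if a joint passes its speed limit or range.

## Working session

There is one attempt and no reset: what is moved stays moved. The work goes in short steps, Python scripts to look and compute and a tool call to move; the robot and the scene stay as the last step left them, time stands still between calls to the robot, and variables do not carry over. Pictures are saved under pics/ and viewed, about 8 in all and at most 12, crops included, and the job is handed in when it is done.

Besides the shell and the picture viewer there is one more tool, called after "Request:" as name([rows], argument=value, ...), one row to a line, values as JSON. play_rows: Moves the arm, as the interface text tells. Its arguments: {"type":"object","properties":{"deltas":{"type":"array","items":{"type":"array","items":{"type":"number"}}},"squeeze":{"type":"number"}},"required":["deltas"]}

```bash
mkdir -p pics; cat > h.py <<'E'
import numpy as np, cv2
from rig import sensors, capture, order, ctrl
from scipy.spatial.transform import Rotation as R
def pose(c,s=None):
    if 'tool_from_camera' in c:
        T=np.eye(4); w,x,y,z=s['ee_rot']; T[:3,:3]=R.from_quat([x,y,z,w]).as_matrix(); T[:3,3]=s['eef_pos']
        return T@np.array(c['tool_from_camera'])
    T=np.eye(4); T[:3,:3]=c['rotation']; T[:3,3]=c['eye']; return T
def cloud(c,T):
    v,u=np.mgrid[:420,:560]; z=c['z_map']
    p=np.stack([(u-c['cx'])/c['fx']*z,(v-c['cy'])/c['fy']*z,z],-1)
    return p@T[:3,:3].T+T[:3,3]
def onplane(c,T,u,v,h):
    d=T[:3,:3]@np.array([(u-c['cx'])/c['fx'],(v-c['cy'])/c['fy'],1]); return T[:3,3]+d*(h-T[2,3])/d[2]
def snap(n,tag):
    s=sensors.sense(); c=capture(n); T=pose(c,s); cv2.imwrite(f'pics/{tag}.png',c['pixels'][:,:,::-1])
    np.savez(f'pics/{tag}.npz',T=T,P=cloud(c,T),**{k:c[k] for k in('pixels','z_map','fx','fy','cx','cy')}); return c,T
E
python3 - <<'E'
from h import *
for n in('top','side'):
    c,T=snap(n,n+'1'); print(n,T.round(3),c['fx'],c['cx'],c['cy'])
print(sensors.sense(),ctrl.tcp_to_grasp)
E
```

```text
Traceback (most recent call last):
  File "h.py", line 16, in snap
    s=sensors.sense(); c=capture(n); T=pose(c,s); cv2.imwrite(f'pics/{tag}.png',c['pixels'][:,:,::-1])
                                       ~~~~^^^^^
  File "h.py", line 8, in pose
    T=np.eye(4); T[:3,:3]=c['rotation']; T[:3,3]=c['eye']; return T
                 ~^^^^^^^
ValueError: could not broadcast input array from shape (4,) into shape (3,3)
```

```bash
sed -i "s/T\[:3,:3\]=c\['rotation'\]/T[:3,:3]=R.from_quat(np.roll(c['rotation'],-1)).as_matrix()/" h.py
python3 - <<'E'
from h import *
for n in('top','side'):
    c,T=snap(n,n+'1'); print(n,T.round(3),c['fx'],c['cx'],c['cy'])
print(sensors.sense(),ctrl.tcp_to_grasp)
E
```

```text
top [[ 2.600000e-02 -9.950000e-01  9.700000e-02  4.949630e+02]
 [-1.000000e+00 -2.600000e-02 -1.000000e-03 -1.434200e+01]
 [ 3.000000e-03 -9.700000e-02 -9.950000e-01  1.146698e+03]
 [ 0.000000e+00  0.000000e+00  0.000000e+00  1.000000e+00]] 530.9056727021571 282.03718685410985 209.2418003920302
side [[ 6.83000e-01 -4.88000e-01  5.43000e-01  1.70981e+02]
 [-7.30000e-01 -4.44000e-01  5.20000e-01 -4.08219e+02]
 [-1.30000e-02 -7.52000e-01 -6.59000e-01  5.84324e+02]
 [ 0.00000e+00  0.00000e+00  0.00000e+00  1.00000e+00]] 413.34552533705414 286.57153032575997 210.0808099459924
{'time_s': 0.15, 'joints': array([ 9.92624839e-01,  3.13317512e-01,  1.49824005e+00, -1.46416463e-05,
        1.33101811e+00, -2.23372199e-01]), 'dq': array([ 7.68792306e-04, -1.42874864e-03, -2.71463132e-03,  1.33945859e-03,
        8.13881806e-05, -2.78198706e-04]), 'tau': array([ 9.77802920e-04, -4.12372720e+01, -2.59794903e+01, -2.35656062e-04,
        3.21413747e-03, -1.42850996e-05]), 'eef_pos': array([182.26124881, 492.10640651, 195.17706491]), 'ee_rot': array([-1.85204145e-04,  1.76468892e-01,  9.84306095e-01, -4.55334149e-04]), 'force': array([ 0.23749884, -0.3353913 ,  0.12196085]), 'wrist_torque': array([ 0.00805511,  0.00549643, -0.00426826]), 'grip_width': 1.0037662152244569} -18.700000000000003
```

View pics/top1.png

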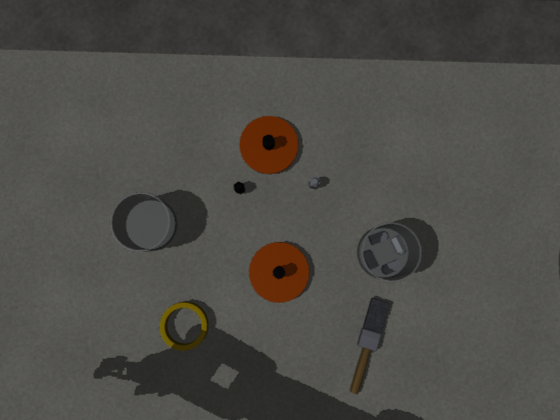

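View pics/side1.png

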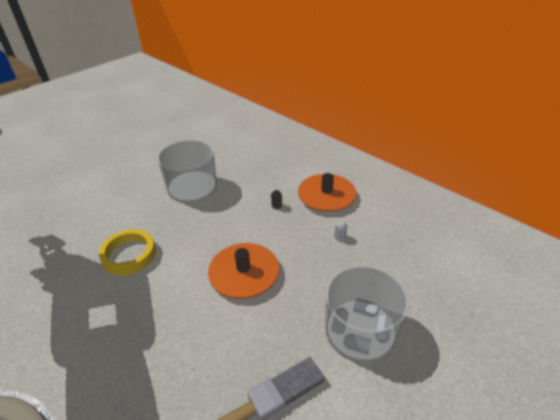

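The top view shows the steel nut at (313,183), the full tub at (390,250), the near orange lid at (279,272), with its knob top at about (279,272), and a hammer below the tub. The side view agrees: nut (341,231), tub (366,310), lid (244,268).

```bash
python3 - <<'E'
from h import *
for n in('top1','side1'):
    d=np.load(f'pics/{n}.npz'); P=d['P']; px=d['pixels'].astype(int)
    print(n,'bench z',np.median(P[...,2][150:160,300:340] if n=='top1' else P[...,2][100:110,240:260]))
    org=(px[...,0]>110)&(px[...,1]<0.5*px[...,0])&(px[...,2]<50)
    m=org&(P[...,2]>10)&(P[...,2]<26); 
    k,l,st,ce=cv2.connectedComponentsWithStats(m.astype(np.uint8))
    for i in range(1,k):
        if st[i,4]>300:
            Q=P[l==i]; h=cv2.convexHull(Q[:,:2].astype(np.float32)); print('lid',cv2.minEnclosingCircle(h),np.median(Q[:,2]))
    for nm,(u,v,r) in (dict(nut=(313,183,9),tub=(390,250,36),knob=(279,272,9)) if n=='top1' else dict(nut=(341,231,13),tub=(366,310,45),knob=(243,258,14))).items():
        Q=P[v-r:v+r,u-r:u+r].reshape(-1,3); Q=Q[(Q[:,2]>0)]
        zt=dict(nut=(33,46),tub=(80,98),knob=(50,66))[nm]
        S=Q[(Q[:,2]>zt[0])&(Q[:,2]<zt[1])]
        print(nm,len(S),S.mean(0).round(1) if len(S) else '',cv2.minEnclosingCircle(S[:,:2].astype(np.float32)) if len(S) else '',Q[:,2].max())
E
python3 - <<'E'
import cv2,numpy as np
a=cv2.imread('pics/top1.png')[110:310,230:430]; a=cv2.resize(a,None,fx=3,fy=3,interpolation=cv2.INTER_CUBIC)
cv2.imwrite('pics/crop1.png',np.clip(a*1.6,0,255).astype(np.uint8))
E
```

```text
top1 bench z -0.5857239720504595
nut 73 [663.4 -82.5  37.8] ((662.86083984375, -82.18653869628906), 10.8606538772583) 1146.6984926692849
tub 467 [ 519.7 -239.4   87.8] ((518.9661865234375, -235.0821533203125), 60.13839340209961) 1146.6984926692849
knob 126 [471.8 -12.2  57.1] ((471.7003479003906, -12.179713249206543), 12.632012367248535) 62.29738478546528
side1 bench z 0.9179013521388129
lid ((1496.1619873046875, 1123.1494140625), 357.24664306640625) 17.893487672794265
lid ((1502.8121337890625, 266.7385559082031), 496.85687255859375) 18.081702930244205
nut 78 [658.9 -84.9  37.9] ((661.7709350585938, -82.65278625488281), 11.856719017028809) 584.3238430864326
tub 1215 [ 515.  -238.3   87.6] ((516.68408203125, -235.49424743652344), 60.305503845214844) 584.3238430864326
knob 169 [467.1 -14.9  57.5] ((468.0800476074219, -13.167306900024414), 13.281671524047852) 584.3238430864326
```

View pics/crop1.png

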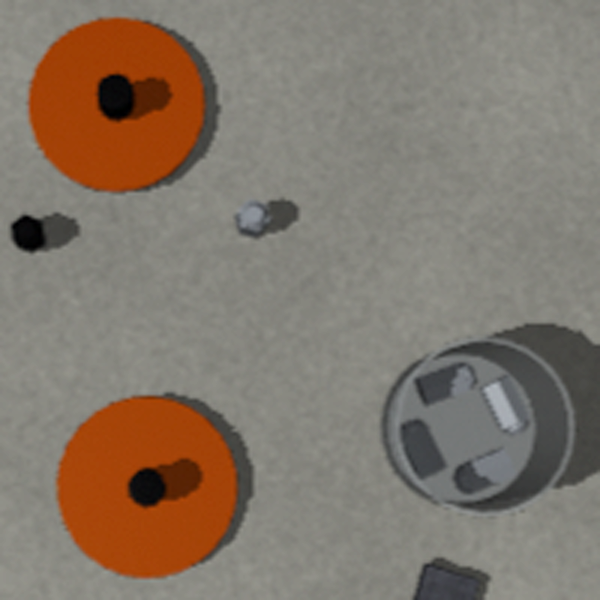

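Request:
play_rows([
  [0.5,-0.6,0,0,0,0,1],
  [0.5,-0.6,0,0,0,0,1],
  [0.5,-0.6,0,0,0,0,1],
  [0.5,-0.6,0,0,0,0,1],
  [0.5,-0.6,0,0,0,0,1],
  [0.5,-0.6,0,0,0,0,1],
  [0.5,-0.6,0,0,0,0,1],
  [0.5,-0.6,0,0,0,0,1],
], squeeze=40)

```text
time_s: 0.82
eef_pos: [343.0, 299.0, 195.5]
ee_rot: [-0.0, 0.176, 0.984, -0.0]
force: [-0.4, 0.4, 0.1]
grip_width: 1.004
```

Request:
play_rows([
  [0.5,-0.6,0,0,0,0,1],
  [0.5,-0.6,0,0,0,0,1],
  [0.5,-0.6,0,0,0,0,1],
  [0.5,-0.6,0,0,0,0,1],
  [0.5,-0.6,0,0,0,0,1],
  [0.5,-0.6,0,0,0,0,1],
  [0.5,-0.6,0,0,0,0,1],
  [0.5,-0.6,0,0,0,0,1],
])

```text
time_s: 1.48
eef_pos: [503.1, 106.9, 195.4]
ee_rot: [-0.0, 0.177, 0.984, 0.0]
force: [0.5, 0.7, 0.4]
grip_width: 1.001
```

Request:
play_rows([
  [0.5,-0.6,0,0,0,0,1],
  [0.5,-0.6,0,0,0,0,1],
  [0.5,-0.6,0,0,0,0,1],
  [0.5,-0.6,0,0,0,0,1],
  [0.5,-0.6,0,0,0,0,1],
  [0.5,-0.6,0,0,0,0,1],
  [0.5,-0.6,0,0,0,0,1],
  [0.5,-0.6,0,0,0,0,1],
])

```text
time_s: 2.15
eef_pos: [663.0, -85.0, 195.2]
ee_rot: [-0.0, 0.177, 0.984, 0.0]
force: [-0.2, 0.7, 0.6]
grip_width: 0.999
```

```bash
python3 - <<'E'
from h import *
c,T=snap('wrist','w1'); s=sensors.sense(); print(s['time_s'],s['eef_pos'],s['ee_rot'],s['joints'].round(3)); print(np.array(c['tool_from_camera']).round(3),c['fx'])
P=cloud(c,T); m=(P[...,2]>34)&(P[...,2]<46)&(np.hypot(P[...,0]-662,P[...,1]+82)<30)&(c['z_map']>0)
v,u=np.nonzero(m); print(len(u),u.min() if len(u) else 0,u.max() if len(u) else 0,v.min(),v.max(),P[m].mean(0))
print(cv2.minEnclosingCircle(P[m][:,:2].astype(np.float32)))
h=cv2.convexHull(P[m][:,:2].astype(np.float32)); print(cv2.minAreaRect(h))
cv2.imwrite('pics/w1c.png',cv2.resize(c['pixels'][max(0,v.min()-40):v.max()+40,max(0,u.min()-50):u.max()+50,::-1],None,fx=4,fy=4,interpolation=2)[:600,:800])
print(max(0,v.min()-40),max(0,u.min()-50))
E
```

```text
2.2 [664.92286851 -89.57959287 193.77911702] [-2.04123237e-04  1.78272216e-01  9.83981008e-01 -5.93155574e-04] [-3.080e-01  6.530e-01  9.830e-01 -1.000e-03  1.505e+00 -1.520e+00]
[[ 1.00000e-03 -9.66000e-01 -2.58000e-01  6.54770e+01]
 [ 1.00000e+00  1.00000e-03  1.00000e-03  8.00000e-02]
 [-0.00000e+00 -2.58000e-01  9.66000e-01 -1.77178e+02]
 [ 0.00000e+00  0.00000e+00  0.00000e+00  1.00000e+00]] 292.5951079872695
209 274 289 180 196 [662.43529552 -82.50789237  37.61458999]
((662.7462768554688, -82.58433532714844), 9.630169868469238)
((662.7344360351562, -82.53527069091797), (17.602998733520508, 18.945585250854492), 69.7313003540039)
140 224
```

View pics/w1c.png

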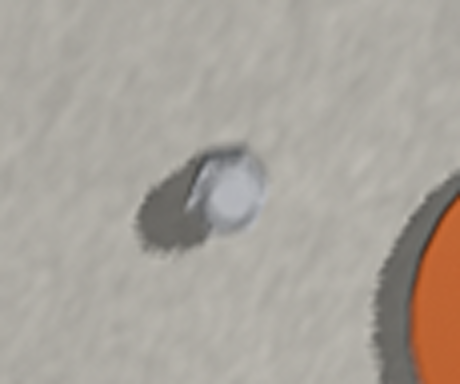

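The crop shows the steel nut at image pixel (281,188). Its flats can't be told yet, so I'm going closer before choosing the jaw angle.

Request:
play_rows([
  [0,0.03,-0.8,0,0,0,1],
  [0,0,-0.8,0,0,0,1],
  [0,0,-0.8,0,0,0,1],
  [0,0,-0.7,0,0,0,1],
  [0,0,0,0,0,0,1],
  [0,0,0,0,0,0,1],
  [0,0,0,0,0,0,1],
])

```text
time_s: 2.78
eef_pos: [663.4, -82.8, 73.7]
ee_rot: [0.001, 0.176, 0.984, -0.0]
force: [-0.3, -0.6, 0.5]
grip_width: 0.998
```

```bash
python3 - <<'E'
from h import *
c,T=snap('wrist','w2'); s=sensors.sense(); print(s['time_s'],s['eef_pos'])
P=cloud(c,T); m=(P[...,2]>35)&(P[...,2]<46)&(np.hypot(P[...,0]-662,P[...,1]+82)<22)&(c['z_map']>0)
print(m.sum(),P[m].mean(0),cv2.minEnclosingCircle(P[m][:,:2].astype(np.float32)))
# top-down orthographic view at plane z=40: 10 px/mm, image right=+x, up=+y
x,y=np.meshgrid(np.linspace(642,682,560),np.linspace(-62,-102,560)); Ti=np.linalg.inv(T)
q=np.stack([x,y,np.full_like(x,39)],-1)@Ti[:3,:3].T+Ti[:3,3]
u=(q[...,0]/q[...,2]*c['fx']+c['cx']).astype(np.float32); v=(q[...,1]/q[...,2]*c['fy']+c['cy']).astype(np.float32)
cv2.imwrite('pics/w2o.png',cv2.remap(c['pixels'][...,::-1].copy(),u,v,cv2.INTER_CUBIC))
E
```

```text
2.8333 [663.58951488 -82.80842031  74.19272303]
439 [662.08938489 -82.28996933  37.74704544] ((662.7666015625, -82.29725646972656), 9.5831880569458)
```

View pics/w2o.png

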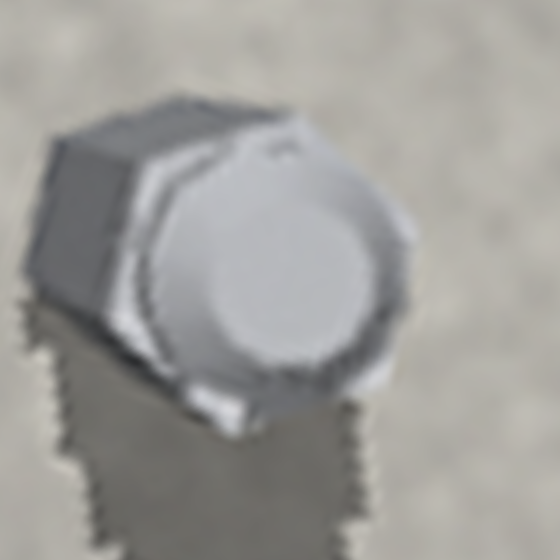

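The rectified view (14 px/mm, world x to the right, y up) shows the hex corners at about (145,160), (110,320), (235,430), (385,385), (415,235) and (300,120). That puts the flat normals at −12/48/108°. The jaws are at 70°, so I turn −21.6°, keep the opening partial, and descend.

Request:
play_rows([
  [0,0,0,0,0,-0.9,0.1],
  [0,0,0,0,0,-0.9,0.1],
  [0,0,0,0,0,-0.9,0.1],
  [-0.02,0.01,0,0,0,-0.9,0.1],
  [0,0,-0.51,0,0,0,0.1],
  [0,0,-0.51,0,0,0,0.1],
  [0,0,-0.51,0,0,0,0.1],
  [0,0,0,0,0,0,0.1],
])

```text
time_s: 3.5
eef_pos: [660.4, -81.8, 8.4]
ee_rot: [-0.002, 0.358, 0.934, -0.0]
force: [-0.7, 0.5, -0.1]
grip_width: 0.551
```

Request:
play_rows([
  [0,0,0,0,0,0,-1],
  [0,0,0,0,0,0,-1],
  [0,0,0,0,0,0,-1],
  [0,0,0,0,0,0,-1],
  [0,0,0,0,0,0,-1],
  [0,0,0,0,0,0,-1],
], squeeze=40)

```text
time_s: 4.0
eef_pos: [661.8, -82.2, 11.0]
ee_rot: [0.0, 0.358, 0.934, 0.0]
force: [-0.2, 0.4, -0.4]
grip_width: -0.0
```

```bash
python3 - <<'E'
from h import *
c,T=snap('wrist','w3'); s=sensors.sense(); print(s['time_s'],s['eef_pos'],s['grip_width'])
c2,T2=snap('side','s3')
a=cv2.resize(c2['pixels'][150:290,260:420,::-1],None,fx=3,fy=3); b=c['pixels'][:,:,::-1][:420,150:470]
cv2.imwrite('pics/m3.png',np.hstack([a,b]))
E
```

```text
4.05 [661.75028573 -82.13045136  10.79871119] 0.0005201097221051448
```

View pics/m3.png

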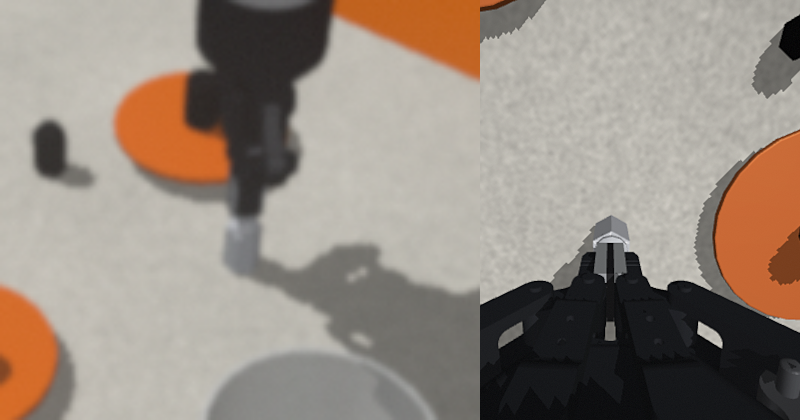

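The side crop (left) and the wrist view (right) show the fingers shut and the nut still standing just outside them, at crop (612,235), on the tool's +x side. I'll measure where it is now.

```bash
python3 - <<'E'
from h import *
for n in('w3','s3'):
    d=np.load(f'pics/{n}.npz'); P=d['P']; px=d['pixels'].astype(int); z=d['z_map']
    gray=px.min(-1)>90
    if n=='s3':
        sl=np.zeros(z.shape,bool); sl[222:243,333:349]=1
    else:
        sl=np.zeros(z.shape,bool); sl[210:280,250:312]=1
    m=sl&gray&(P[...,2]>6)&(P[...,2]<48)&(z>0)
    Q=P[m]; print(n,len(Q),Q.mean(0),Q.min(0),Q.max(0),cv2.minEnclosingCircle(Q[:,:2].astype(np.float32)))
    t=Q[Q[:,2]>33]; print(len(t),t.mean(0) if len(t) else '')
d=np.load('pics/w3.npz')
for v in range(205,290,5): print(v,d['P'][v,282].round(0),d['pixels'][v,282])
# finger tips closed: lowest dark points near the tcp
E
```

```text
w3 760 [656.95388079 -76.83346398  25.7055603 ] [651.26949039 -89.82361571   6.09636465] [669.7201024  -70.6872226   38.14723153] ((660.1759643554688, -79.98381042480469), 10.726415634155273)
166 [658.40314617 -76.98321622  35.37777909]
s3 188 [656.1937055  -86.45231111  25.89720724] [649.35762648 -94.7899086    6.01554245] [671.28698377 -74.00102747  47.99564023] ((661.0120849609375, -83.78055572509766), 12.19266128540039)
66 [657.70666911 -85.24959728  37.67216071]
205 [650. -69.  -1.] [180 177 170]
210 [652. -71.  -1.] [185 182 174]
215 [655. -74.  -1.] [167 165 162]
220 [655. -74.   9.] [133 134 138]
225 [655. -74.  20.] [132 133 137]
230 [655. -74.  29.] [129 131 135]
235 [656. -75.  33.] [143 145 149]
240 [657. -77.  36.] [197 199 204]
245 [654. -74.  53.] [11  9 13]
250 [654. -74.  59.] [14 13 14]
255 [654. -74.  65.] [12 12 13]
260 [654. -74.  70.] [17 18 19]
265 [654. -74.  75.] [18 18 19]
270 [654. -74.  79.] [17 17 19]
275 [654. -74.  83.] [39 37 40]
280 [656. -76.  83.] [19 20 21]
285 [658. -77.  83.] [20 20 21]
```

The nut's near corner is at (655,−74), which puts its centre at about (664,−82), between the fingers. So the nut may be held and the width reading may be wrong. I'll lift a little and check.

Request:
play_rows([
  [0,0,0.5,0,0,0,-1],
  [0,0,0.5,0,0,0,-1],
  [0,0,0.5,0,0,0,-1],
  [0,0,0,0,0,0,-1],
  [0,0,0,0,0,0,-1],
])

```text
time_s: 4.52
eef_pos: [662.1, -82.2, 71.4]
ee_rot: [0.001, 0.358, 0.934, 0.0]
force: [-0.4, -1.2, -1.6]
grip_width: -0.001
```

```bash
python3 - <<'E'
from h import *
c,T=snap('wrist','w4'); s=sensors.sense(); print(s['time_s'],s['eef_pos'],s['grip_width'],s['force'])
c2,T2=snap('side','s4')
a=cv2.resize(c2['pixels'][130:270,260:420,::-1],None,fx=3,fy=3); b=c['pixels'][:,:,::-1][:420,150:470]
cv2.imwrite('pics/m4.png',np.hstack([a,b]))
E
```

```text
4.5667 [661.39033012 -82.04665038  70.05548932] 0.0004137961001928219 [-1.86244153e-04  3.33279109e-01 -6.70586800e-02]
```

View pics/m4.png

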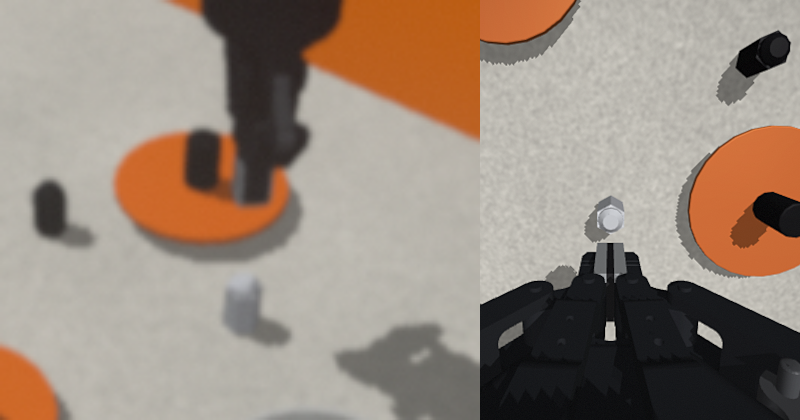

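The views show the shut fingers empty. The nut still stands at crop (610,217), seemingly where it was, so the real tip position needs measuring against the reported one.

```bash
python3 - <<'E'
from h import *
d=np.load('pics/s4.npz'); P=d['P']; px=d['pixels'].astype(int)
# finger tip rows: crop (250,190)-> pixel (260+250/3,130+190/3)
for v in range(176,202,2): print(v,[tuple(P[v,u].round(0)) for u in (340,343,346)],px[v,343])
m=np.zeros(P.shape[:2],bool); m[218:244,332:350]=1; m&=(P[...,2]>33)&(P[...,2]<46); print('nut top s4',P[m].mean(0),cv2.minEnclosingCircle(P[m][:,:2].astype(np.float32)))
d=np.load('pics/w4.npz'); P=d['P']; px=d['pixels'].astype(int)
m=np.zeros(P.shape[:2],bool); m[195:240,260:312]=1; m&=(P[...,2]>33)&(P[...,2]<46)&(px.min(-1)>90); print('nut w4',P[m].mean(0),cv2.minEnclosingCircle(P[m][:,:2].astype(np.float32)))
# pads
for v in range(238,285,4): print(v,[tuple(P[v,u].round(0)) for u in (270,276,280,286)],px[v,276])
print(sensors.sense()['joints'].round(4))
E
```

```text
176 [(np.float64(644.0), np.float64(-83.0), np.float64(162.0)), (np.float64(645.0), np.float64(-88.0), np.float64(165.0)), (np.float64(612.0), np.float64(-116.0), np.float64(197.0))] [49 44 41]
178 [(np.float64(643.0), np.float64(-84.0), np.float64(160.0)), (np.float64(630.0), np.float64(-99.0), np.float64(174.0)), (np.float64(616.0), np.float64(-114.0), np.float64(190.0))] [50 44 43]
180 [(np.float64(641.0), np.float64(-86.0), np.float64(157.0)), (np.float64(627.0), np.float64(-101.0), np.float64(173.0)), (np.float64(616.0), np.float64(-114.0), np.float64(186.0))] [51 46 43]
182 [(np.float64(642.0), np.float64(-85.0), np.float64(152.0)), (np.float64(626.0), np.float64(-102.0), np.float64(169.0)), (np.float64(617.0), np.float64(-114.0), np.float64(181.0))] [50 45 44]
184 [(np.float64(650.0), np.float64(-80.0), np.float64(141.0)), (np.float64(626.0), np.float64(-102.0), np.float64(165.0)), (np.float64(625.0), np.float64(-109.0), np.float64(169.0))] [50 44 43]
186 [(np.float64(649.0), np.float64(-81.0), np.float64(137.0)), (np.float64(630.0), np.float64(-100.0), np.float64(158.0)), (np
[... 4028 characters left out ...]
64(143.0)), (np.float64(654.0), np.float64(-75.0), np.float64(143.0)), (np.float64(656.0), np.float64(-73.0), np.float64(143.0))] [103 104 106]
278 [(np.float64(651.0), np.float64(-77.0), np.float64(148.0)), (np.float64(654.0), np.float64(-77.0), np.float64(143.0)), (np.float64(655.0), np.float64(-76.0), np.float64(143.0)), (np.float64(655.0), np.float64(-72.0), np.float64(149.0))] [102 103 105]
282 [(np.float64(651.0), np.float64(-77.0), np.float64(151.0)), (np.float64(655.0), np.float64(-78.0), np.float64(144.0)), (np.float64(657.0), np.float64(-77.0), np.float64(143.0)), (np.float64(655.0), np.float64(-72.0), np.float64(152.0))] [96 97 99]
[-0.2988  0.7329  1.1719 -0.      1.2385 -1.1378]
```

Both cameras put the shut fingertips at z≈110 while the TCP reads 70. The reported TCP therefore lies about 40 mm beyond the real tips along the tool axis, although xy agrees. The nut is untouched at (662.5,−82). I'll work with the measured 40 mm offset: real tip at z 14 means TCP at z −26.

Request:
play_rows([
  [0.02,0,0,0,0,0,0.1],
  [0,0,0,0,0,0,0.1],
  [0,0,0,0,0,0,0.1],
  [0,0,0,0,0,0,0.1],
  [0,0,-0.6,0,0,0,0.1],
  [0,0,-0.6,0,0,0,0.1],
  [0,0,-0.6,0,0,0,0.1],
  [0,0,0,0,0,0,0.1],
])

```text
time_s: 5.28
eef_pos: [659.5, -81.3, -6.7]
ee_rot: [-0.004, 0.358, 0.934, -0.0]
force: [-0.8, -0.4, -1.4]
grip_width: 0.554
```

Request:
play_rows([
  [0,0,-0.3,0,0,0,0.1],
  [0,0,-0.3,0,0,0,0.1],
  [0,0,0,0,0,0,0.1],
])

```text
time_s: 5.53
eef_pos: [661.6, -81.9, -27.3]
ee_rot: [-0.001, 0.358, 0.934, -0.0]
force: [-0.5, 1.2, -0.5]
grip_width: 0.548
```

Request:
play_rows([
  [0,0,0,0,0,0,-1],
  [0,0,0,0,0,0,-1],
  [0,0,0,0,0,0,-1],
  [0,0,0,0,0,0,-1],
  [0,0,0,0,0,0,-1],
], squeeze=40)

```text
time_s: 5.95
eef_pos: [663.1, -82.3, -24.5]
ee_rot: [0.001, 0.358, 0.934, 0.0]
force: [-1.0, -0.2, 4.9]
grip_width: 0.236
```

Request:
play_rows([
  [0,0,0.4,0,0,0,-1],
  [0,0,0.65,0,0,0,-1],
  [0,0,0.65,0,0,0,-1],
  [0,0,0.65,0,0,0,-1],
  [0,0,0.65,0,0,0,-1],
  [-0.3,-0.32,0,0,0,0.6,-1],
  [-0.5,-0.54,0,0,0,0.6,-1],
  [-0.6,-0.64,0,0,0,0.6,-1],
])

```text
time_s: 6.62
eef_pos: [606.1, -141.7, 94.5]
ee_rot: [0.0, 0.266, 0.964, 0.0]
force: [-0.0, -0.7, -0.5]
grip_width: 0.237
```

Request:
play_rows([
  [-0.6,-0.64,0,0,0,0.6,-1],
  [-0.6,-0.64,0,0,0,0.6,-1],
  [-0.6,-0.64,0,0,0,0.6,-1],
  [-0.4,-0.4,0,0,0,0,-1],
  [0,0,0,0,0,0,-1],
  [0,0,0,0,0,0,-1],
])

```text
time_s: 7.12
eef_pos: [517.9, -235.5, 94.5]
ee_rot: [0.0, 0.178, 0.984, 0.0]
force: [-0.1, 0.9, -0.9]
grip_width: 0.236
```

```bash
python3 - <<'E'
from h import *
c,T=snap('wrist','w5'); s=sensors.sense(); print(s['time_s'],s['eef_pos'],s['grip_width'],s['ee_rot'])
for n,P,z in (('w',cloud(c,T),c['z_map']),):
    m=(P[...,2]>82)&(P[...,2]<93)&(np.hypot(P[...,0]-517,P[...,1]+235)<70)&(np.hypot(P[...,0]-517,P[...,1]+235)>48)&(z>0)
    Q=P[m]; print(len(Q)); 
    A=np.c_[2*Q[:,:2],np.ones(len(Q))]; b=(Q[:,:2]**2).sum(1); k=np.linalg.lstsq(A,b,rcond=None)[0]; print(k[:2],np.sqrt(k[2]+k[0]**2+k[1]**2),Q.min(0),Q.max(0))
d=np.load('pics/top1.npz');P=d['P'];m=(P[...,2]>82)&(P[...,2]<93)&(np.hypot(P[...,0]-517,P[...,1]+235)<70);Q=P[m]
A=np.c_[2*Q[:,:2],np.ones(len(Q))]; b=(Q[:,:2]**2).sum(1); k=np.linalg.lstsq(A,b,rcond=None)[0]; print('top',k[:2],np.sqrt(k[2]+k[0]**2+k[1]**2))
c2,_=snap('side','s5')
cv2.imwrite('pics/m5.png',np.hstack([cv2.resize(c2['pixels'][150:360,280:440,::-1],None,fx=2,fy=2),c['pixels'][:,120:480,::-1]]))
E
```

```text
7.1667 [ 518.4816657  -234.83815471   94.49008383] 0.2354583781554843 [8.46146804e-05 1.76869276e-01 9.84234341e-01 1.22407853e-04]
3466
[ 516.97666236 -235.0662224 ] 57.01585703809089 [ 457.77111048 -294.79207432   82.00305567] [ 576.24917888 -175.528075     91.36352969]
top [ 518.85897421 -234.58724628] 57.5519497366535
```

View pics/m5.png

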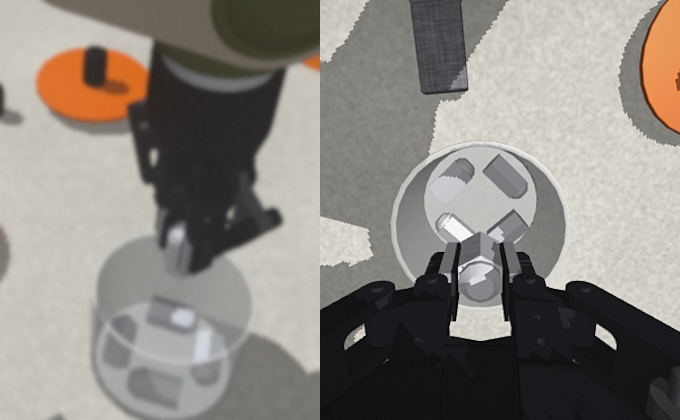

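The side crop shows the nut in the jaws above the full tub. The wrist view shows the rim ring centred on the tool and the four nuts lying on the diagonals, clear of the jaw axis. I'll check that the finger linkage clears the rim before lowering.

```bash
python3 - <<'E'
import numpy as np
for n in('w5','s5'):
    d=np.load(f'pics/{n}.npz');P=d['P'];z=d['z_map']
    Q=P[(z>0)&(P[...,2]>97)&(P[...,2]<330)]; r=np.hypot(Q[:,0]-517.5,Q[:,1]+235)
    for a in range(0,100,8):
        q=Q[(r>=a)&(r<a+8)]
        if len(q)>3: print(n,a,len(q),np.sort(q[:,2])[[0,3]].round(0),q[q[:,2].argmin()].round(0))
E
```

```text
w5 0 984 [153. 154.] [ 511. -230.  153.]
w5 8 9311 [117. 118.] [ 508. -235.  117.]
w5 16 10581 [133. 133.] [ 514. -216.  133.]
w5 24 8895 [138. 140.] [ 504. -255.  138.]
w5 32 5672 [171. 172.] [ 501. -263.  171.]
w5 40 13717 [175. 175.] [ 521. -194.  175.]
w5 48 8436 [187. 187.] [ 491. -276.  187.]
w5 56 3109 [201. 202.] [ 527. -179.  201.]
w5 64 14 [216. 216.] [ 485. -292.  216.]
s5 0 38 [155. 157.] [ 511. -237.  155.]
s5 8 499 [119. 121.] [ 509. -238.  119.]
s5 16 825 [132. 133.] [ 504. -247.  132.]
s5 24 832 [142. 144.] [ 520. -211.  142.]
s5 32 3029 [176. 176.] [ 522. -203.  176.]
s5 40 427 [178. 181.] [ 493. -267.  178.]
s5 48 270 [189. 193.] [ 523. -187.  189.]
s5 56 272 [206. 207.] [ 508. -291.  206.]
s5 64 49 [221. 221.] [ 529. -171.  221.]
```

Request:
play_rows([
  [-0.02,0,-0.5,0,0,0,-1],
  [0,0,-0.6,0,0,0,-1],
  [0,0,-0.6,0,0,0,-1],
  [0,0,-0.5,0,0,0,-1],
  [0,0,-0.4,0,0,0,-1],
  [0,0,0,0,0,0,-1],
  [0,0,0,0,0,0,-1],
])

```text
time_s: 7.8
eef_pos: [518.0, -234.0, -9.8]
ee_rot: [-0.0, 0.176, 0.984, 0.0]
force: [0.4, 0.4, 0.1]
grip_width: 0.234
```

Request:
play_rows([
  [0,0,0,0,0,0,-0.2],
  [0,0,0,0,0,0,-0.2],
  [0,0,0,0,0,0,-0.2],
  [0,0,0,0,0,0,-0.2],
])

```text
time_s: 8.13
eef_pos: [518.2, -235.4, -8.5]
ee_rot: [0.001, 0.176, 0.984, -0.001]
force: [-0.9, -2.1, 3.3]
grip_width: 0.397
```

Request:
play_rows([
  [0,0,0.4,0,0,0,-0.2],
  [0,0,0.7,0,0,0,-0.2],
  [0,0,0.8,0,0,0,-0.2],
  [0,0,0.7,0,0,0,-0.2],
  [-0.17,0.8,0,0,0,0,0.6],
  [-0.17,0.8,0,0,0,0,0.6],
  [-0.17,0.8,0,0,0,0,0.6],
  [-0.17,0.8,0,0,0,0,0.6],
])

```text
time_s: 8.8
eef_pos: [489.9, -105.5, 94.8]
ee_rot: [0.0, 0.177, 0.984, 0.0]
force: [1.3, 0.8, -0.2]
grip_width: 0.801
```

Request:
play_rows([
  [-0.17,0.8,0,0,0,0,0.6],
  [-0.17,0.8,0,0,0,0,0.6],
  [-0.17,0.75,0,0,0,0,0.6],
  [0,0,0,0,0,0,0.6],
  [0,0,0,0,0,0,0.6],
  [0,0,0,0,0,0,0.6],
])

```text
time_s: 9.3
eef_pos: [470.3, -13.2, 94.7]
ee_rot: [0.0, 0.176, 0.984, -0.0]
force: [0.1, -0.2, -0.2]
grip_width: 0.798
```

```bash
cat >> h.py <<'E'
def fit(Q):
    A=np.c_[2*Q[:,:2],np.ones(len(Q))]; k=np.linalg.lstsq(A,(Q[:,:2]**2).sum(1),rcond=None)[0]; return k[:2].round(1),np.sqrt(k[2]+k[:2]@k[:2]).round(1)
E
python3 - <<'E'
from h import *
c,T=snap('wrist','w6'); s=sensors.sense(); print(s['time_s'],s['eef_pos'],s['grip_width'])
P=cloud(c,T); r=np.hypot(P[...,0]-470,P[...,1]+13)
Q=P[(P[...,2]>52)&(P[...,2]<63)&(r<22)]; print('knob',len(Q),Q.mean(0),cv2.minEnclosingCircle(Q[:,:2].astype(np.float32)))
m=(P[...,2]>13)&(P[...,2]<23)&(r<75); Q=P[m]; print('disc',len(Q),Q[:,2].mean(),cv2.minEnclosingCircle(Q[:,:2].astype(np.float32)))
c2,T2=snap('top','t6'); P=cloud(c2,T2); r=np.hypot(P[...,0]-518,P[...,1]+235)
Q=P[(r<70)&(P[...,2]>82)&(P[...,2]<95)]; print('tub',len(Q),fit(Q),cv2.minEnclosingCircle(Q[:,:2].astype(np.float32)))
print('inside max z', np.sort(P[(r<45)][:,2])[-5:])
cv2.imwrite('pics/m6.png',np.hstack([cv2.resize(c2['pixels'][205:295,345:435,::-1],(420,420),interpolation=2),c['pixels'][:,120:500,::-1]]))
E
```

```text
9.35 [470.38706953 -13.62709457  94.61188296] 0.8035890714630793
knob 840 [469.2763066  -11.94474016  56.65681327] ((469.9056701660156, -12.143701553344727), 12.963226318359375)
disc 14135 16.900214362295394 ((470.12060546875, -12.253165245056152), 63.84572219848633)
tub 442 (array([ 518.9, -234.5]), np.float64(57.6)) ((518.6836547851562, -235.09506225585938), 60.1649169921875)
inside max z [46.41165218 46.44805171 46.67654661 46.77518467 47.61022981]
```

View pics/m6.png

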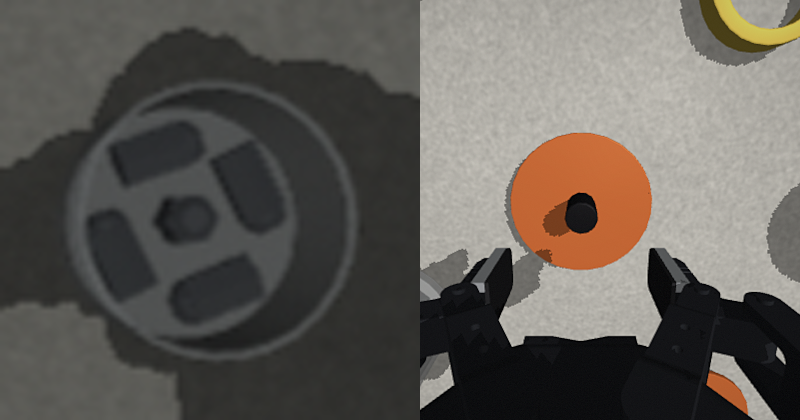

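The top crop shows the fifth nut standing in the middle of the tub at crop (187,220), with the others around it. The wrist view shows the near lid flat, its knob at (581,213). Lid centre is (470,−12), tub (518,−235). Now I'll grip the knob.

Request:
play_rows([
  [0,0.03,-0.5,0,0,0,0.3],
  [0,0,-0.6,0,0,0,0.3],
  [0,0,-0.6,0,0,0,0.3],
  [0,0,-0.5,0,0,0,0.3],
  [0,0,-0.3,0,0,0,0.3],
  [0,0,-0.19,0,0,0,0.3],
  [0,0,0,0,0,0,0.3],
  [0,0,0,0,0,0,0.3],
])

```text
time_s: 10.07
eef_pos: [470.3, -12.2, -12.9]
ee_rot: [0.0, 0.177, 0.984, -0.0]
force: [-0.1, -0.7, 0.6]
grip_width: 0.647
```

Request:
play_rows([
  [0,0,0,0,0,0,-1],
  [0,0,0,0,0,0,-1],
  [0,0,0,0,0,0,-1],
  [0,0,0,0,0,0,-1],
  [0,0,0,0,0,0,-1],
  [0,0,0,0,0,0,-1],
], squeeze=50)

```text
time_s: 10.57
eef_pos: [470.6, -11.9, -12.3]
ee_rot: [0.001, 0.176, 0.984, -0.0]
force: [-1.7, -0.9, 6.9]
grip_width: 0.29
```

Request:
play_rows([
  [0,0,0.3,0,0,0,-1],
  [0,0,0.5,0,0,0,-1],
  [0,0,0.6,0,0,0,-1],
  [0,0,0.6,0,0,0,-1],
  [0,0,0.5,0,0,0,-1],
  [0,0,0.3,0,0,0,-1],
  [0.08,-0.4,0,0,0,0,-1],
  [0.14,-0.68,0,0,0,0,-1],
])

```text
time_s: 11.23
eef_pos: [479.0, -53.9, 100.0]
ee_rot: [0.001, 0.175, 0.985, 0.0]
force: [1.2, 0.1, -0.5]
grip_width: 0.292
```

Request:
play_rows([
  [0.16,-0.75,0,0,0,0,-1],
  [0.16,-0.75,0,0,0,0,-1],
  [0.16,-0.75,0,0,0,0,-1],
  [0.16,-0.75,0,0,0,0,-1],
  [0.16,-0.75,0,0,0,0,-1],
  [0.12,-0.5,0,0,0,0,-1],
  [0.04,-0.25,0,0,0,0,-1],
  [0,0,0,0,0,0,-1],
])

```text
time_s: 11.9
eef_pos: [517.1, -236.3, 98.7]
ee_rot: [0.0, 0.177, 0.984, -0.0]
force: [0.6, 0.6, -0.9]
grip_width: 0.291
```

Request:
play_rows([
  [0,0,0,0,0,0,-1],
  [0,0,0,0,0,0,-1],
])

```text
time_s: 12.07
eef_pos: [517.0, -233.5, 98.8]
ee_rot: [-0.0, 0.176, 0.984, 0.0]
force: [-0.3, -0.3, -0.6]
grip_width: 0.292
```

```bash
python3 - <<'E'
from h import *
s=sensors.sense(); print(s['time_s'],s['eef_pos'],s['grip_width'],s['force'])
for n in('wrist','side'):
    c,T=snap(n,n+'7'); P=cloud(c,T); px=c['pixels'].astype(int); r=np.hypot(P[...,0]-517.5,P[...,1]+235)
    org=(px[...,0]>1.8*px[...,1])&(px[...,0]>60)&(P[...,2]>108)&(P[...,2]<150)&(r<80); Q=P[org]
    A=np.c_[Q[:,:2],np.ones(len(Q))]; k=np.linalg.lstsq(A,Q[:,2],rcond=None)[0]; print(n,'lid',len(Q),Q[:,2].mean(),k[:2]*128,cv2.minEnclosingCircle(Q[:,:2].astype(np.float32)))
    Q=P[(r>52)&(r<70)&(P[...,2]>82)&(P[...,2]<94)]; print('tub',len(Q),fit(Q) if len(Q)>5 else '')
    if n=='side':cv2.imwrite('pics/m7.png',cv2.resize(c['pixels'][190:390,270:470,::-1],(600,600),interpolation=2))
E
```

```text
12.0667 [ 517.00915966 -233.50051661   98.82979084] 0.2923889523875281 [-0.2570095  -0.26029569 -0.63140979]
wrist lid 7816 127.98047010045461 [-0.18756463  0.16545328] ((516.421630859375, -233.04403686523438), 63.445621490478516)
tub 0 
side lid 3542 129.88106905249802 [-0.19461725  0.33783434] ((515.9556274414062, -234.22378540039062), 63.05915832519531)
tub 530 (array([ 516., -236.]), np.float64(57.7))
```

View pics/m7.png

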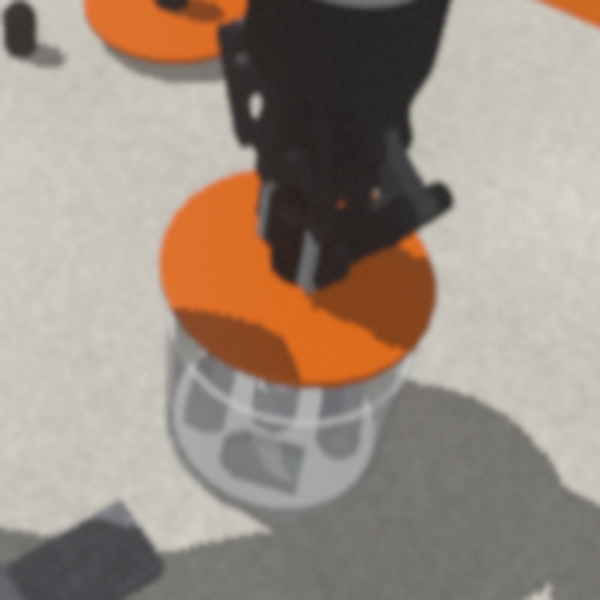

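The side crop shows the lid held level over the tub, about centred (lid ≈(516.5,−234), tub ≈(517,−235)). Lowering about 33 mm.

Request:
play_rows([
  [0.01,-0.02,-0.25,0,0,0,-1],
  [0,0,-0.25,0,0,0,-1],
  [0,0,-0.15,0,0,0,-1],
  [0,0,-0.08,0,0,0,-1],
  [0,0,0,0,0,0,-1],
  [0,0,0,0,0,0,-1],
])

```text
time_s: 12.67
eef_pos: [517.6, -235.7, 69.4]
ee_rot: [-0.0, 0.177, 0.984, 0.0]
force: [-0.1, -0.1, -0.9]
grip_width: 0.291
```

Request:
play_rows([
  [0,0,-0.03,0,0,0,-1],
  [0,0,-0.03,0,0,0,-1],
  [0,0,-0.03,0,0,0,-1],
  [0,0,0,0,0,0,-1],
  [0,0,0,0,0,0,-1],
])

```text
time_s: 13.08
eef_pos: [517.6, -235.7, 66.1]
ee_rot: [0.0, 0.176, 0.984, -0.0]
force: [-0.8, -0.3, -1.3]
grip_width: 0.289
```

Request:
play_rows([
  [0,0,-0.025,0,0,0,-1],
  [0,0,-0.025,0,0,0,-1],
  [0,0,0,0,0,0,-1],
  [0,0,0,0,0,0,-1],
])

```text
time_s: 13.42
eef_pos: [517.8, -235.8, 65.8]
ee_rot: [0.0, 0.176, 0.984, -0.0]
force: [-5.8, 3.9, 13.9]
grip_width: 0.292
```

Contact at 65.8 mm, matching the expected home height, with 14 N. Releasing and backing off.

Request:
play_rows([
  [0,0,0.025,0,0,0,-1],
  [0,0,0,0,0,0,0],
  [0,0,0,0,0,0,0.2],
  [0,0,0,0,0,0,0.2],
  [0,0,0,0,0,0,0.2],
  [0,0,0,0,0,0,0.2],
])

```text
time_s: 13.92
eef_pos: [517.6, -235.7, 64.8]
ee_rot: [-0.0, 0.176, 0.984, 0.0]
force: [0.1, 0.4, -0.5]
grip_width: 0.598
```

Request:
play_rows([
  [0,0,0.3,0,0,0,0.2],
  [0,0,0.6,0,0,0,0.2],
  [0,0,0.8,0,0,0,0.2],
  [0,0,0.8,0,0,0,0.2],
  [0,0,0.5,0,0,0,0.2],
  [0,0,0,0,0,0,0.2],
  [0,0,0,0,0,0,0.2],
  [0,0,0,0,0,0,0.2],
])

```text
time_s: 14.58
eef_pos: [517.2, -235.4, 183.8]
ee_rot: [-0.001, 0.176, 0.984, 0.0]
force: [-0.2, -0.1, -0.1]
grip_width: 0.603
```

```bash
python3 - <<'E'
from h import *
s=sensors.sense(); print(s['time_s'],s['eef_pos'],s['grip_width'],s['force'])
for n in('wrist','side','top'):
    c,T=snap(n,n+'8'); P=cloud(c,T); px=c['pixels'].astype(int); r=np.hypot(P[...,0]-517.5,P[...,1]+235)
    org=(px[...,0]>1.8*px[...,1])&(px[...,0]>40)&(P[...,2]>80)&(P[...,2]<115)&(r<80); Q=P[org]
    if len(Q)<20: continue
    k=np.linalg.lstsq(np.c_[Q[:,:2],np.ones(len(Q))],Q[:,2],rcond=None)[0]; print(n,'lid',len(Q),Q[:,2].mean(),'tilt mm over 128:',k[:2]*128,cv2.minEnclosingCircle(Q[:,:2].astype(np.float32)))
    if n=='side':
        q=P[(r>52)&(r<70)&(P[...,2]>20)&(P[...,2]<94)]; cv2.imwrite('pics/m8.png',cv2.resize(c['pixels'][190:390,270:470,::-1],(600,600),interpolation=2))
E
```

```text
14.5833 [ 517.17570594 -235.42042956  183.84845234] 0.6027673715741545 [-0.17183325 -0.14574766 -0.07566598]
wrist lid 11935 95.08990413469485 tilt mm over 128: [-0.00502928  0.03472875] ((517.3023071289062, -235.53436279296875), 63.30592346191406)
side lid 4276 96.80600096637838 tilt mm over 128: [-0.171788    0.14126796] ((516.39599609375, -236.48214721679688), 63.140098571777344)
top lid 1168 95.16024318154822 tilt mm over 128: [-0.07318091  0.08993534] ((519.56201171875, -234.58203125), 63.174625396728516)
```

View pics/m8.png

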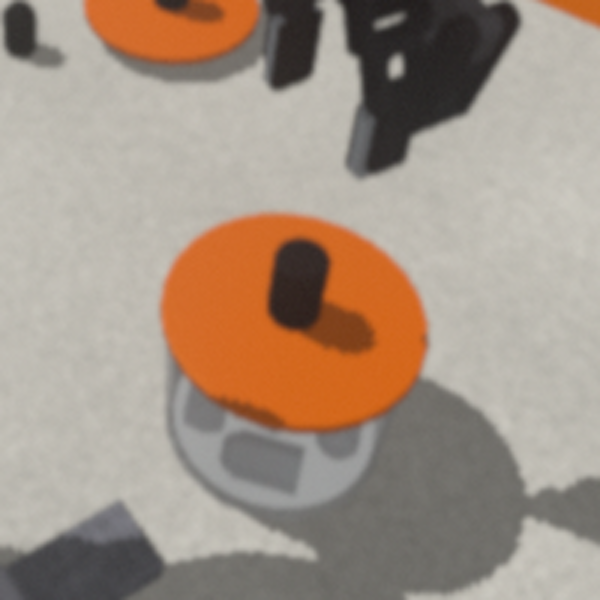

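The side crop shows the lid flat on the upright tub, with the gripper clear above. The lid top measures z 95–97 (home is 96), with tilt under 0.2 mm. Handing in.

```bash
python3 -c "
from rig import order; print(order.finish_job())"
```

```text
the job is handed in; nothing more can be done
None
```

The fifth steel nut is in the tub with the other four. That tub is closed with the orange lid that was nearest the base, the gripper has let go and is clear, and the job is handed in at about 14.7 s.

- **Nut:** before closing, the top view showed it standing in the middle of the tub, with its top at z ≈ 46–47.
- **Lid:** its top measured 95.1, 96.8 and 95.2 mm from the wrist, side and top cameras, against 96 mm for fully home. Tilt was under 0.2 mm across the disc, and the tub was upright. The lid met the rim with about 14 N at the expected height.
- **Disagreement found:** the first grasp closed in the air above the nut and moved nothing. Two cameras showed the real fingertips about 40 mm short of the reported TCP along the tool axis. I worked with that measured offset from then on, and the second grasp held.
- **Small differences:** the cameras disagreed by about 2–3 mm on the lid's position, close to the stated calibration and well inside the 6 mm plug clearance. I did not look again after handing in.

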